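# Isolate the clean bench at its interlocked service block

## Task

Shut off the clean bench at its service block: push all three levers fully over, away from the robot, then slide the yellow lock bar fully home towards the levers. The levers are interlocked and only one is free at a time, in an order you have to find by feel, so try them gently and never push a lever or the bar with more than 20 N. Leave everything standing around as it is.

Things in the scene. Friction and masses are not known exactly. Their poses are not given: they have to be found in the camera images.
- block: service block, a fixed grey box 150 x 400 x 70 mm (x, y, z); origin centre of underside, x across it away from the robot, y along the row of levers, z up. Levers stand at y = +50 (blue), -30 (white), -110 mm (red). Inside, an interlock frees one lever at a time, in a hidden order that changes each time; the next is freed when the one before is fully thrown, the lock bar after all three.
- lever_blue (a joint): left (blue) lever, at block y = 50 mm, turning about block y. 0 = on, leaning 0.45 rad to block -x (robot's side); grows as the knob goes to +x; 0.9 = off, at its end stop, leaning 0.45 rad to +x. Takes 1.5 N at the knob, up to 3.5 N lower on the rod; stays where left. While blocked it stops at about 0.08 rad, then is springy and stiff (about 3 N per mm at the knob).
- lever_blue_knob (a point): centre of the round blue knob, 28 mm across, on the left lever: a steel rod 12 mm thick coming out of a slot in the block's top. The knob's centre is 110 mm from the pivot, which lies 45 mm above the table on the block's x = 0 line. More than 20 N on a lever damages the interlock.
- lever_white (a joint): middle (white) lever, at block y = -30 mm, turning about block y. 0 = on, leaning 0.45 rad to block -x (robot's side); grows as the knob goes to +x; 0.9 = off, at its end stop, leaning 0.45 rad to +x. Takes 1.5 N at the knob, up to 3.5 N lower on the rod; stays where left. While blocked it stops at about 0.08 rad, then is springy and stiff (about 3 N per mm at the knob).
- lever_white_knob (a point): centre of the round white knob, 28 mm across, on the middle lever: a steel rod 12 mm thick coming out of a slot in the block's top. The knob's centre is 110 mm from the pivot, which lies 45 mm above the table on the block's x = 0 line. More than 20 N on a lever damages the interlock.
- lever_red (a joint): right (red) lever, at block y = -110 mm, turning about block y. 0 = on, leaning 0.45 rad to block -x (robot's side); grows as the knob goes to +x; 0.9 = off, at its end stop, leaning 0.45 rad to +x. Takes 1.5 N at the knob, up to 3.5 N lower on the rod; stays where left. While blocked it stops at about 0.08 rad, then is springy and stiff (about 3 N per mm at the knob).
- lever_red_knob (a point): centre of the round red knob, 28 mm across, on the right lever: a steel rod 12 mm thick coming out of a slot in the block's top. The knob's centre is 110 mm from the pivot, which lies 45 mm above the table on the block's x = 0 line. More than 20 N on a lever damages the interlock.
- lock_bar (a joint): travel of the lock bar in m: 0 = open, grows as it slides towards the block's -y (towards the levers), 0.05 = fully home against its stop. It takes about 3 N to slide and stays where it is left; while locked it stops after about 0.004 m.
- lock_bar_tab (a point): centre of the top face of the lock bar's upright yellow tab, 22 x 16 mm (x, y) and 50 mm tall above the block's top, its top 122 mm above the table; at x = -50 mm in the block's frame, at y = +165 mm when open, +115 mm when home.
- vial_mid (a point): small amber vial, 28 mm across, 50 mm tall, standing on the block's top near its right (-y) far corner; point on its axis 25 mm above its underside. Bystander.
- petri_mid (a point): stack of clear petri dishes, 90 mm across, 30 mm tall, on the table between the robot and the block; point on its axis 15 mm above its underside. Bystander.
- reagent_mid (a point): amber reagent bottle, 70 mm across, 150 mm tall; point on its axis 70 mm above its underside. Bystander.
- wash_bottle_mid (a point): white wash bottle, 72 mm across, 160 mm tall; point on its axis 80 mm above its underside. Bystander.
- tip_box_mid (a point): blue pipette-tip box, 120 x 85 x 70 mm; point on its axis 35 mm above its underside. Bystander.
- beaker_mid (a point): glass beaker, 70 mm across, 90 mm tall; point on its axis 45 mm above its underside. Bystander.
- tube_rack_mid (a point): orange tube rack with capped tubes, 100 x 200 x 56 mm; point on its axis 20 mm above its underside. Bystander.

How it is judged:
By the outcome, as a careful person would: the job done as asked, in the order asked, and still so for the second after the job is handed in, with the robot touching nothing.
It also fails if it takes over 72 s, if anything falls off the work surface, if the arm or the gripper's body presses on something with over 40 N, if the wrist force passes 120 N, or if a joint passes its speed limit or range.

## Robot

A 6-joint arm with a two-finger parallel gripper is mounted at the origin on the work surface. World frame = base frame: x ahead of the robot, y to its left, z up, the work surface at z = 0. Lengths are in m, angles in rad, forces in N, time in s.
With the tool pointing down it reaches from about 0.35 to 0.975 m from the base axis. Payload 7.1 kg.
Tool frame: the origin (TCP) lies midway between the tips of the shut fingers; the grasp point (between the pads) lies 19 mm behind it; z points along the fingers, y is the direction in which the jaws open and shut (so a half turn about z gives the same grasp; the last joint's range is limited). The gripper opens to 88 mm and grips with 3 to 60 N. Pads are 20 mm wide; open, the fingers measure 115 mm over their backs; the gripper's body (75 mm by 178 mm) begins 61 mm behind the grasp point.
Start: joints at [1.111, 0.423, 1.63, -0, 1.089, -0.019], TCP at [0.267, 0.565, 0.223] pointing down, gripper open.
Joint ranges: [-3, 3], [-0.9, 2.11], [0.09, 2.58], [-1.31, 4.45], [0.11, 2.69], [-2.54, 2.54]. Speed limits (rad/s): [2.39, 2.39, 3.01, 3.14, 3.14, 3.14].

## Interface

Orientations are given as [roll, pitch, yaw] about the fixed x, y, z axes, in that order (R = Rz(yaw) Ry(pitch) Rx(roll)).
In Python, from workcell import ctrl, imaging gives the robot as it stands. The module is installed in compiled form; this text tells all that it offers.
- The arm moves only by the shell command python3 -m jog 'ROWS' [FORCE]. ROWS is a JSON object of lists of equal length, an entry for each row: "slide": the shift along the tool's x, y, z in units of 30 mm (1.0 is 30 mm), a list of three; "rotation": the turn, a rotation vector about the tool's x, y, z in units of 6 degrees (1.0 is 6 degrees), a list of three; "claw": the finger opening in mm, from 0 to 87.8. In form: {"slide": [[x, y, z], ...], "rotation": [[rx, ry, rz], ...], "claw": [claw, ...]}. A call has 1 to 5 rows; each row shifts and turns the commanded pose from where the row before left it, along the tool's axes as they then stand; what a row does not reach is not made up. A row lasts 1/10 s, in which the tool goes at most 50 mm and 8.59 degrees, less where a joint would pass 70% of its speed; a pose out of reach is approached as far as the arm can. A call is refused whole if a number of a shift passes 1 or a number of a turn 1, either way. A call with a gripper value outside its range is refused whole. The fingers move at their own pace and stop on an object; FORCE is the grip in N (left out, the last holds). Time passes only in rows, so rows that do not move let the fingers close. It gives the time, the measured TCP pose, the force and the opening at its end, in the units of the state.
- ctrl.get_state(): the state, without advancing time (a new reading comes with each control period).
- imaging.camera(name): name is "side" or "top"; returns a dict with "color" (420x560x3 uint8, red, green, blue), "K" (3x3 intrinsics, pixels), "pose" (4x4, takes a point from camera to world coordinates). Camera axes: x right, y down, z forward; pixel columns grow to the right and rows downward; lengths in m; the calibration is good to about 2 mm. A picture is of the moment at which its call begins. There is no depth.
- ctrl.close_job(): hands the job in, once; it reports no verdict.
The state is a dict: "time_s": time; "joint_positions": joint angles; "qd": joint speeds; "effort": joint torques, N m; "eef_pos": TCP position; "ee_rot": TCP orientation; "wrist_force": force on the tool from outside, world axes, zero at the start; "wrist_torque": the same for the moment, N m; "width": finger opening in m.
Only numpy, scipy, OpenCV 4.12 (cv2) and the standard library are available. Lean on these libraries where they do the work, as an engineer would, in place of code of your own. Each camera call takes 0.05 s, during which the arm holds its last target. There are 200 camera calls.

## Working session

There is one attempt and no reset: what is moved stays moved. The work goes in short steps, Python scripts to look and compute and a shell command to move; the robot and the scene stay as the last step left them, time stands still between calls to the robot, and variables do not carry over. Pictures are saved under pics/ and viewed, about 8 in all and at most 12, crops included, and the job is handed in when it is done.

```bash
mkdir -p pics
python3 - <<'E'
from workcell import ctrl, imaging
import cv2,numpy as np
for n in("top","side"):
    c=imaging.camera(n); cv2.imwrite(f"pics/{n}0.png",c["color"][:,:,::-1]); np.savez(f"pics/{n}0.npz",**c)
    print(n,c["K"].round(1).tolist(),c["pose"].round(3).tolist())
s=ctrl.get_state();print(s)
E
```

```text
top [[447.9, 0.0, 277.5], [0.0, 447.9, 209.3], [0.0, 0.0, 1.0]] [[0.008, -0.993, 0.117, 0.464], [-1.0, -0.009, -0.013, 0.013], [0.014, -0.117, -0.993, 1.354], [0.0, 0.0, 0.0, 1.0]]
side [[442.4, 0.0, 287.3], [0.0, 442.4, 213.6], [0.0, 0.0, 1.0]] [[0.949, -0.242, 0.204, 0.375], [-0.316, -0.707, 0.633, -0.694], [-0.01, -0.665, -0.747, 0.917], [0.0, 0.0, 0.0, 1.0]]
{'time_s': 0.1, 'joint_positions': array([ 1.11101626e+00,  4.23796033e-01,  1.63060086e+00, -1.01070395e-05,
        1.08859315e+00, -1.90040827e-02]), 'qd': array([ 0.00013758, -0.0019161 , -0.00110088, -0.00224059, -0.0005027 ,
        0.00021565]), 'effort': array([ 5.28899673e-04, -5.45616710e+01, -2.74326915e+01,  6.46745134e-02,
        1.87364628e-02, -3.65570281e-05]), 'eef_pos': array([0.26641066, 0.56482388, 0.22196469]), 'ee_rot': array([-3.14019535e+00, -1.76080987e-05,  2.70082135e+00]), 'wrist_force': array([ 0.82001969, -0.12908679, -0.52485908]), 'wrist_torque': array([ 0.04052924, -0.00345964, -0.03601453]), 'width': 0.08765140344895858}
```

View pics/top0.png

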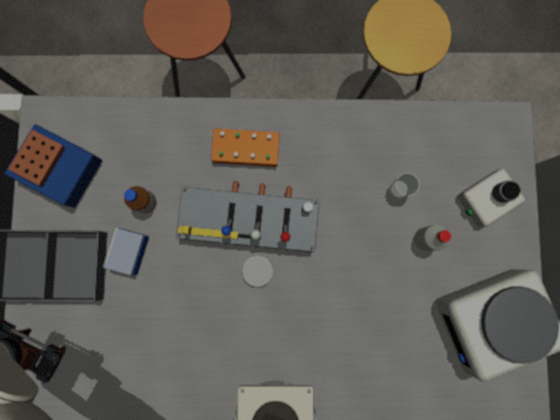

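View pics/side0.png

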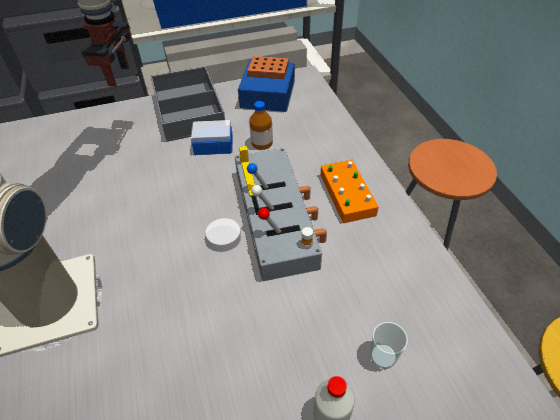

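The top view shows the block with corners around (180,188), (320,193), (314,252) and (178,240). Blue knob is at (227,230), white (256,235), red (285,237), yellow tab (183,231). The petri stack is in front at (258,271) and the vial at (308,207). The side view agrees.

```bash
cat > h.py <<'E'
import numpy as np,cv2
def ray(c,u,v):
    d=c["pose"][:3,:3]@np.linalg.solve(c["K"],[u,v,1.]);return c["pose"][:3,3],d
def plane(c,u,v,z):
    o,d=ray(c,u,v);return (o+d*(z-o[2])/d[2]).round(4)
def tri(c1,p1,c2,p2):
    A=[];b=[]
    for c,p in((c1,p1),(c2,p2)):
        o,d=ray(c,*p);d=d/np.linalg.norm(d);P=np.eye(3)-np.outer(d,d);A.append(P);b.append(P@o)
    return np.linalg.lstsq(np.vstack(A),np.hstack(b),rcond=None)[0].round(4)
def blob(c,lo,hi,box):
    h=cv2.cvtColor(c["color"],cv2.COLOR_RGB2HSV);m=cv2.inRange(h,np.array(lo),np.array(hi))
    x0,y0,x1,y1=box;k=np.zeros_like(m);k[y0:y1,x0:x1]=m[y0:y1,x0:x1]
    n,l,s,ce=cv2.connectedComponentsWithStats(k);i=1+np.argmax(s[1:,4]);return ce[i].round(1),s[i]
E
python3 - <<'E'
from h import *
t=dict(np.load("pics/top0.npz"));s=dict(np.load("pics/side0.npz"))
R={}
for n,lo,hi,bt,bs in(("blue",(100,120,60),(125,255,255),(215,220,240,242),(240,158,264,178)),
 ("white",(0,0,130),(180,70,255),(246,225,266,245),(247,182,267,198)),
 ("red",(0,150,80),(8,255,255),(276,228,296,247),(256,204,272,221)),
 ("yel",(20,150,80),(35,255,255),(170,220,250,245),(235,140,260,200))):
    a,sa=blob(t,lo,hi,bt);b,sb=blob(s,lo,hi,bs);print(n,a,sa,b,sb,plane(t,*a,.144),tri(t,a,s,b))
for p in((181,188),(320,193),(316,252),(178,240)):print("corner",plane(t,*p,.07))
g=cv2.resize(t["color"][180:290,170:330],None,fx=5,fy=5,interpolation=cv2.INTER_CUBIC);cv2.imwrite("pics/tcrop.png",g[:,:,::-1])
E
```

```text
blue [226.  229.8] [222 226   9   9  64] [251.8 167.8] [247 163  10  11  85] [0.5489 0.136  0.144 ] [0.5485 0.1355 0.1486]
white [255.2 233.8] [252 231   8   7  43] [258.6 189.3] [252 182  15  16 127] [0.5388 0.057  0.144 ] [0.5411 0.0565 0.1475]
red [284.9 236.2] [281 232   9   9  59] [263.3 212.8] [258 208  12  11 100] [ 0.533  -0.0232  0.144 ] [ 0.5326 -0.0231  0.1491]
yel [205.9 232.1] [190 228  34   9 169] [246.2 168.4] [240 146  15  50 302] [0.5423 0.19   0.144 ] [0.5455 0.1973 0.0939]
corner [0.6741 0.276  0.07  ]
corner [ 0.6634 -0.1266  0.07  ]
corner [ 0.4928 -0.1146  0.07  ]
corner [0.5238 0.2796 0.07  ]
```

View pics/tcrop.png

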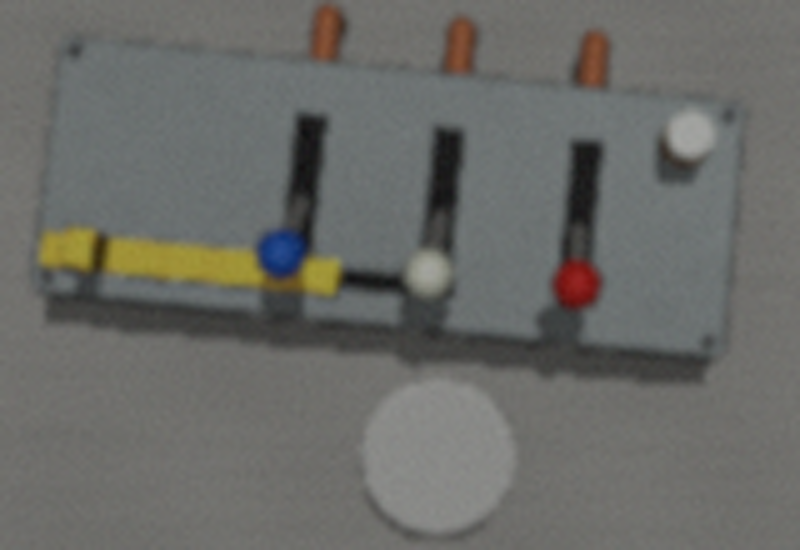

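```bash
cat >> h.py <<'E'
O=np.array([.5915,.0818]);X=np.array([.9953,-.0968]);Y=np.array([.0968,.9953])
def st():
    from workcell import ctrl
    s=ctrl.get_state();d=s["eef_pos"][:2]-O;f=s["wrist_force"]
    print("t %.1f block x %.1f y %.1f z %.1f mm  F bx %.1f by %.1f z %.1f rot %s w %.3f"%(s["time_s"],d@X*1e3,d@Y*1e3,s["eef_pos"][2]*1e3,f[:2]@X,f[:2]@Y,f[2],s["ee_rot"].round(3),s["width"]))
E
python3 - <<'E'
from h import *
t=dict(np.load("pics/top0.npz"));p=plane(t,183.6,229.6,.122);print("tab",p,(p[:2]-O)@X,(p[:2]-O)@Y)
E
python3 -m jog '{"slide":[[0,0,0],[0,0,0],[0,0,0],[0,0,0],[0,0,0]],"rotation":[[0,0,-0.82],[0,0,-0.82],[0,0,-0.82],[0,0,-0.83],[0,0,0]],"claw":[0,0,0,0,0]}'
python3 -m jog '{"slide":[[-0.66,-0.95,0],[-0.66,-0.95,0],[-0.66,-0.95,0],[-0.66,-0.95,0],[-0.66,-0.95,0]],"rotation":[[0,0,0],[0,0,0],[0,0,0],[0,0,0],[0,0,0]],"claw":[0,0,0,0,0]}'
python3 -c "from h import *;st()"
```

```text
tab [0.55   0.2545 0.122 ] -0.05802230999999998 0.16787111000000002
time_s: 0.6
eef_pos: [0.2665, 0.565, 0.2223]
ee_rot: [-3.141, -0.0, 3.046]
wrist_force: [-0.3, -0.6, 0.9]
width: 0.0513
time_s: 1.1
eef_pos: [0.3519, 0.4126, 0.2226]
ee_rot: [-3.141, -0.0, 3.043]
wrist_force: [0.8, -0.2, -0.5]
width: 0.0111
t 1.1 block x -270.5 y 306.1 z 222.6 mm  F bx 0.8 by -0.1 z -0.5 rot [-3.141 -0.     3.043] w 0.011
```

```bash
python3 - <<'E'
from h import *
t=dict(np.load("pics/top0.npz"))
for p in((61,40),(742,105),(720,355),(40,290)):
    q=plane(t,170+p[0]/5-.4,180+p[1]/5-.4,.07)[:2]-O;print("corner bx,by",q@X,q@Y)
q=plane(t,170+68/5-.4,180+248/5-.4,.122)[:2]-O;print(q@X,q@Y)
for n,p in dict(blue=(283,252),white=(429,273),red=(577,284)).items():
    q=plane(t,170+p[0]/5-.4,180+p[1]/5-.4,.144)[:2]-O;print(n,q@X,q@Y)
E
python3 -m jog '{"slide":[[-0.65,-0.95,0],[-0.65,-0.95,0],[-0.65,-0.95,0],[-0.65,-0.95,0],[-0.65,-0.95,0]],"rotation":[[0,0,0],[0,0,0],[0,0,0],[0,0,0],[0,0,0]],"claw":[0,0,0,0,0]}'
python3 -m jog '{"slide":[[-0.65,-0.95,0],[-0.65,-0.95,0],[-0.65,-0.95,0],[-0.65,-0.95,0],[0,0,0]],"rotation":[[0,0,0],[0,0,0],[0,0,0],[0,0,0],[0,0,0]],"claw":[0,0,0,0,0]}'
python3 -c "from h import *;st()"
```

```text
corner bx,by 0.06483021999999998 0.19910991
corner bx,by 0.06897855999999998 -0.1968465
corner bx,by -0.07601084000000005 -0.19778599
corner bx,by -0.07979680000000007 0.19237832000000002
-0.05703395999999999 0.16907242
blue -0.04808591000000003 0.04917599999999999
white -0.05109810000000007 -0.03038893
red -0.04862919000000004 -0.11052597
time_s: 1.6
eef_pos: [0.4352, 0.2614, 0.2227]
ee_rot: [3.142, -0.0, 3.043]
wrist_force: [0.1, 0.1, 0.3]
width: 0.0003
time_s: 2.1
eef_pos: [0.503, 0.139, 0.2227]
ee_rot: [-3.141, 0.001, 3.039]
wrist_force: [0.2, 0.3, -0.2]
width: 0.0001
t 2.1 block x -93.6 y 48.3 z 222.7 mm  F bx 0.2 by 0.3 z -0.2 rot [-3.141e+00  1.000e-03  3.039e+00] w 0.000
```

```bash
python3 -m jog '{"slide":[[0,0,0.75],[0,0,0.75],[0,0,0.75],[0,0,0.77],[0,0,0]],"rotation":[[0,0,0],[0,0,0],[0,0,0],[0,0,0],[0,0,0]],"claw":[0,0,0,0,0]}' >/dev/null; python3 -c "from h import *;st()"
python3 -m jog '{"slide":[[-0.2,0,0],[-0.2,0,0],[0,0,0]],"rotation":[[0,0,0],[0,0,0],[0,0,0]],"claw":[0,0,0]}'>/dev/null; python3 -c "from h import *;st()"
python3 -m jog '{"slide":[[-0.1,0,0],[-0.1,0,0],[0,0,0]],"rotation":[[0,0,0],[0,0,0],[0,0,0]],"claw":[0,0,0]}'>/dev/null; python3 -c "from h import *;st()"
python3 -m jog '{"slide":[[-0.1,0,0],[0,0,0]],"rotation":[[0,0,0],[0,0,0]],"claw":[0,0]}'>/dev/null; python3 -c "from h import *;st()"
python3 -m jog '{"slide":[[-0.1,0,0],[0,0,0]],"rotation":[[0,0,0],[0,0,0]],"claw":[0,0]}'>/dev/null; python3 -c "from h import *;st()"
```

```text
t 2.6 block x -97.9 y 50.8 z 129.5 mm  F bx -0.1 by -0.5 z -0.8 rot [-3.14  -0.005  3.044] w 0.000
t 2.9 block x -81.4 y 51.5 z 133.5 mm  F bx 1.1 by -0.5 z 0.9 rot [3.141e+00 3.000e-03 3.045e+00] w 0.001
t 3.2 block x -76.8 y 51.0 z 132.4 mm  F bx 0.8 by 0.8 z -0.6 rot [3.141e+00 1.000e-03 3.045e+00] w 0.000
t 3.4 block x -74.4 y 50.9 z 132.0 mm  F bx 0.2 by -1.0 z 0.5 rot [-3.141 -0.     3.045] w 0.001
t 3.6 block x -71.5 y 50.9 z 132.0 mm  F bx -2.3 by 0.2 z 0.6 rot [-3.141e+00 -1.000e-03  3.045e+00] w 0.000
```

```bash
python3 -m jog '{"slide":[[-0.1,0,0],[-0.1,0,0],[0,0,0]],"rotation":[[0,0,0],[0,0,0],[0,0,0]],"claw":[0,0,0]}'>/dev/null; python3 -c "from h import *;st()"
python3 -m jog '{"slide":[[-0.1,0,0],[0,0,0],[0,0,0]],"rotation":[[0,0,0],[0,0,0],[0,0,0]],"claw":[0,0,0]}'>/dev/null; python3 -c "from h import *;st()"
python3 -m jog '{"slide":[[-0.06,0,0],[0,0,0],[0,0,0]],"rotation":[[0,0,0],[0,0,0],[0,0,0]],"claw":[0,0,0]}'>/dev/null; python3 -c "from h import *;st()"
```

```text
t 3.9 block x -64.7 y 51.0 z 132.1 mm  F bx -1.1 by -0.5 z 0.9 rot [3.141e+00 1.000e-03 3.045e+00] w 0.000
t 4.2 block x -61.9 y 50.9 z 132.1 mm  F bx -0.7 by 0.7 z 0.5 rot [3.142e+00 1.000e-03 3.045e+00] w 0.000
t 4.5 block x -60.5 y 50.9 z 132.1 mm  F bx -2.8 by -0.6 z 1.0 rot [-3.142  0.     3.045] w 0.000
```

```bash
python3 -m jog '{"slide":[[-0.05,0,0],[0,0,0],[0,0,0]],"rotation":[[0,0,0],[0,0,0],[0,0,0]],"claw":[0,0,0]}'>/dev/null; python3 -c "from h import *;st()"
python3 -m jog '{"slide":[[-0.05,0,0],[0,0,0],[0,0,0]],"rotation":[[0,0,0],[0,0,0],[0,0,0]],"claw":[0,0,0]}'>/dev/null; python3 -c "from h import *;st()"
```

```text
t 4.8 block x -59.0 y 50.9 z 132.1 mm  F bx -2.0 by -0.1 z 0.5 rot [3.142 0.    3.045] w 0.001
t 5.1 block x -57.4 y 51.0 z 132.1 mm  F bx -1.6 by -0.1 z 1.5 rot [3.142 0.    3.045] w 0.001
```

```bash
python3 -m jog '{"slide":[[-0.05,0,0],[0,0,0],[0,0,0]],"rotation":[[0,0,0],[0,0,0],[0,0,0]],"claw":[0,0,0]}'>/dev/null; python3 -c "from h import *;st()"
python3 -m jog '{"slide":[[-0.05,0,0],[0,0,0],[0,0,0]],"rotation":[[0,0,0],[0,0,0],[0,0,0]],"claw":[0,0,0]}'>/dev/null; python3 -c "from h import *;st()"
```

```text
t 5.4 block x -55.9 y 51.0 z 132.1 mm  F bx -2.1 by 0.3 z 0.8 rot [3.142 0.    3.045] w 0.001
t 5.7 block x -54.4 y 50.9 z 132.1 mm  F bx -1.6 by 0.6 z -0.7 rot [3.142 0.    3.045] w 0.000
```

Blue moves freely. I'll throw it further.

```bash
python3 -m jog '{"slide":[[-0.2,0,0],[-0.2,0,0],[-0.2,0,0],[-0.2,0,0],[-0.2,0,0]],"rotation":[[0,0,0],[0,0,0],[0,0,0],[0,0,0],[0,0,0]],"claw":[0,0,0,0,0]}'>/dev/null; python3 -c "from h import *;st()"
python3 -m jog '{"slide":[[-0.2,0,0],[-0.2,0,0],[-0.2,0,0],[-0.2,0,0],[-0.2,0,0]],"rotation":[[0,0,0],[0,0,0],[0,0,0],[0,0,0],[0,0,0]],"claw":[0,0,0,0,0]}'>/dev/null; python3 -c "from h import *;st()"
python3 -m jog '{"slide":[[-0.1,0,0],[-0.1,0,0],[-0.1,0,0],[0,0,0]],"rotation":[[0,0,0],[0,0,0],[0,0,0],[0,0,0]],"claw":[0,0,0,0]}'>/dev/null; python3 -c "from h import *;st()"
```

```text
t 6.2 block x -23.8 y 51.0 z 132.1 mm  F bx -0.9 by 0.7 z 1.4 rot [3.142 0.    3.045] w 0.000
t 6.7 block x 5.5 y 50.8 z 131.7 mm  F bx -2.4 by 0.7 z -2.2 rot [-3.141e+00 -1.000e-03  3.045e+00] w 0.001
t 7.1 block x 14.9 y 51.0 z 132.1 mm  F bx -0.2 by -0.0 z -1.0 rot [3.142e+00 1.000e-03 3.045e+00] w 0.000
```

```bash
python3 -m jog '{"slide":[[-0.1,0,0],[0,0,0],[0,0,0]],"rotation":[[0,0,0],[0,0,0],[0,0,0]],"claw":[0,0,0]}'>/dev/null; python3 -c "from h import *;st()"
python3 -m jog '{"slide":[[-0.05,0,0],[0,0,0],[0,0,0]],"rotation":[[0,0,0],[0,0,0],[0,0,0]],"claw":[0,0,0]}'>/dev/null; python3 -c "from h import *;st()"
python3 -m jog '{"slide":[[-0.05,0,0],[0,0,0],[0,0,0]],"rotation":[[0,0,0],[0,0,0],[0,0,0]],"claw":[0,0,0]}'>/dev/null; python3 -c "from h import *;st()"
```

```text
t 7.4 block x 17.3 y 51.0 z 132.1 mm  F bx -1.9 by -0.8 z -0.4 rot [-3.142 -0.     3.045] w 0.000
t 7.7 block x 17.5 y 51.0 z 132.0 mm  F bx -7.2 by 0.2 z 2.8 rot [-3.141e+00 -3.000e-03  3.045e+00] w 0.001
t 8.0 block x 17.7 y 50.9 z 131.9 mm  F bx -11.6 by 0.5 z 5.9 rot [-3.141 -0.006  3.045] w 0.001
```

Blue is at its end stop (17.5, about 12 N). Next I try white.

```bash
python3 -m jog '{"slide":[[0.6,0,0],[0.8,0,0],[0.8,0,0],[0.8,0,0],[0.8,0,0]],"rotation":[[0,0,0],[0,0,0],[0,0,0],[0,0,0],[0,0,0]],"claw":[0,0,0,0,0]}'>/dev/null; python3 -c "from h import *;st()"
python3 -m jog '{"slide":[[0,-0.67,0],[0,-0.67,0],[0,-0.67,0],[0,-0.67,0],[0,0,0]],"rotation":[[0,0,0],[0,0,0],[0,0,0],[0,0,0],[0,0,0]],"claw":[0,0,0,0,0]}'>/dev/null; python3 -c "from h import *;st()"
python3 -m jog '{"slide":[[-0.2,0,0],[-0.2,0,0],[0,0,0]],"rotation":[[0,0,0],[0,0,0],[0,0,0]],"claw":[0,0,0]}'>/dev/null; python3 -c "from h import *;st()"
```

```text
t 8.5 block x -93.2 y 51.2 z 132.7 mm  F bx 0.1 by 0.8 z 0.4 rot [3.141e+00 3.000e-03 3.045e+00] w 0.001
t 9.0 block x -92.5 y -30.9 z 132.7 mm  F bx -0.4 by -0.7 z -0.5 rot [-3.142e+00  2.000e-03  3.043e+00] w 0.001
t 9.3 block x -79.9 y -28.6 z 132.4 mm  F bx -0.4 by 0.1 z 1.1 rot [3.141e+00 2.000e-03 3.046e+00] w 0.000
```

```bash
python3 -m jog '{"slide":[[-0.1,0,0],[-0.1,0,0],[-0.1,0,0],[0,0,0]],"rotation":[[0,0,0],[0,0,0],[0,0,0],[0,0,0]],"claw":[0,0,0,0]}'>/dev/null; python3 -c "from h import *;st()"
python3 -m jog '{"slide":[[-0.07,0,0],[0,0,0],[0,0,0]],"rotation":[[0,0,0],[0,0,0],[0,0,0]],"claw":[0,0,0]}'>/dev/null; python3 -c "from h import *;st()"
python3 -m jog '{"slide":[[-0.07,0,0],[0,0,0],[0,0,0]],"rotation":[[0,0,0],[0,0,0],[0,0,0]],"claw":[0,0,0]}'>/dev/null; python3 -c "from h import *;st()"
python3 -m jog '{"slide":[[-0.07,0,0],[0,0,0],[0,0,0]],"rotation":[[0,0,0],[0,0,0],[0,0,0]],"claw":[0,0,0]}'>/dev/null; python3 -c "from h import *;st()"
```

```text
t 9.7 block x -72.5 y -29.3 z 131.9 mm  F bx -2.0 by 0.4 z 0.2 rot [-3.142 -0.     3.045] w 0.000
t 10.0 block x -70.4 y -29.5 z 132.1 mm  F bx -1.8 by 0.1 z 0.2 rot [3.142 0.    3.045] w 0.001
t 10.3 block x -68.1 y -29.5 z 132.1 mm  F bx -2.7 by 0.4 z 0.3 rot [-3.142  0.     3.045] w 0.001
t 10.6 block x -65.9 y -29.5 z 132.1 mm  F bx -1.6 by -0.3 z 1.5 rot [3.142 0.    3.045] w 0.001
```

```bash
python3 -m jog '{"slide":[[-0.07,0,0],[0,0,0],[0,0,0]],"rotation":[[0,0,0],[0,0,0],[0,0,0]],"claw":[0,0,0]}'>/dev/null; python3 -c "from h import *;st()"
python3 -m jog '{"slide":[[-0.07,0,0],[0,0,0],[0,0,0]],"rotation":[[0,0,0],[0,0,0],[0,0,0]],"claw":[0,0,0]}'>/dev/null; python3 -c "from h import *;st()"
```

```text
t 10.9 block x -63.8 y -29.4 z 132.1 mm  F bx -1.6 by 0.4 z 1.6 rot [3.142 0.    3.045] w 0.000
t 11.2 block x -61.8 y -29.4 z 132.1 mm  F bx -2.1 by -0.7 z 2.0 rot [3.142 0.    3.045] w 0.000
```

```bash
python3 -m jog '{"slide":[[-0.07,0,0],[0,0,0],[-0.07,0,0],[0,0,0]],"rotation":[[0,0,0],[0,0,0],[0,0,0],[0,0,0]],"claw":[0,0,0,0]}'>/dev/null; python3 -c "from h import *;st()"
python3 -m jog '{"slide":[[-0.1,0,0],[-0.2,0,0],[-0.2,0,0],[-0.2,0,0],[-0.2,0,0]],"rotation":[[0,0,0],[0,0,0],[0,0,0],[0,0,0],[0,0,0]],"claw":[0,0,0,0,0]}'>/dev/null; python3 -c "from h import *;st()"
python3 -m jog '{"slide":[[-0.2,0,0],[-0.2,0,0],[-0.2,0,0],[-0.2,0,0],[-0.2,0,0]],"rotation":[[0,0,0],[0,0,0],[0,0,0],[0,0,0],[0,0,0]],"claw":[0,0,0,0,0]}'>/dev/null; python3 -c "from h import *;st()"
```

```text
t 11.6 block x -57.5 y -29.4 z 132.1 mm  F bx -1.5 by 0.1 z 1.6 rot [3.142 0.    3.045] w 0.000
t 12.1 block x -30.0 y -29.4 z 132.1 mm  F bx -1.2 by 0.3 z 1.9 rot [3.142 0.    3.045] w 0.001
t 12.6 block x -0.7 y -29.5 z 131.7 mm  F bx -2.0 by 0.8 z -1.0 rot [-3.141e+00 -1.000e-03  3.045e+00] w 0.000
```

```bash
python3 -m jog '{"slide":[[-0.1,0,0],[-0.1,0,0],[-0.1,0,0],[-0.1,0,0],[0,0,0]],"rotation":[[0,0,0],[0,0,0],[0,0,0],[0,0,0],[0,0,0]],"claw":[0,0,0,0,0]}'>/dev/null; python3 -c "from h import *;st()"
python3 -m jog '{"slide":[[-0.1,0,0],[0,0,0],[0,0,0]],"rotation":[[0,0,0],[0,0,0],[0,0,0]],"claw":[0,0,0]}'>/dev/null; python3 -c "from h import *;st()"
python3 -m jog '{"slide":[[-0.07,0,0],[0,0,0],[0,0,0]],"rotation":[[0,0,0],[0,0,0],[0,0,0]],"claw":[0,0,0]}'>/dev/null; python3 -c "from h import *;st()"
```

```text
t 13.1 block x 11.7 y -29.4 z 132.2 mm  F bx -1.1 by 0.3 z -0.8 rot [3.142e+00 1.000e-03 3.045e+00] w 0.001
t 13.4 block x 14.5 y -29.4 z 132.3 mm  F bx -0.4 by 0.8 z -0.4 rot [3.142e+00 1.000e-03 3.045e+00] w 0.000
t 13.7 block x 16.4 y -29.4 z 132.1 mm  F bx -2.0 by 0.1 z -0.8 rot [-3.142  0.     3.045] w 0.001
```

```bash
python3 -m jog '{"slide":[[-0.07,0,0],[0,0,0],[0,0,0]],"rotation":[[0,0,0],[0,0,0],[0,0,0]],"claw":[0,0,0]}'>/dev/null; python3 -c "from h import *;st()"
python3 -m jog '{"slide":[[-0.04,0,0],[0,0,0],[0,0,0]],"rotation":[[0,0,0],[0,0,0],[0,0,0]],"claw":[0,0,0]}'>/dev/null; python3 -c "from h import *;st()"
```

```text
t 14.0 block x 18.0 y -29.4 z 131.9 mm  F bx -4.2 by 0.4 z -0.9 rot [-3.142e+00 -1.000e-03  3.045e+00] w 0.000
t 14.3 block x 18.2 y -29.4 z 131.8 mm  F bx -6.5 by -0.8 z 2.1 rot [-3.141e+00 -3.000e-03  3.045e+00] w 0.001
```

```bash
python3 -m jog '{"slide":[[-0.04,0,0],[0,0,0],[0,0,0]],"rotation":[[0,0,0],[0,0,0],[0,0,0]],"claw":[0,0,0]}'>/dev/null; python3 -c "from h import *;st()"
python3 -m jog '{"slide":[[0.6,0,0],[0.8,0,0],[0.8,0,0],[0.8,0,0],[0.8,0,0]],"rotation":[[0,0,0],[0,0,0],[0,0,0],[0,0,0],[0,0,0]],"claw":[0,0,0,0,0]}'>/dev/null; python3 -c "from h import *;st()"
python3 -m jog '{"slide":[[0,-0.67,0],[0,-0.67,0],[0,-0.67,0],[0,-0.67,0],[0,0,0]],"rotation":[[0,0,0],[0,0,0],[0,0,0],[0,0,0],[0,0,0]],"claw":[0,0,0,0,0]}'>/dev/null; python3 -c "from h import *;st()"
python3 -m jog '{"slide":[[-0.2,0,0],[-0.2,0,0],[0,0,0]],"rotation":[[0,0,0],[0,0,0],[0,0,0]],"claw":[0,0,0]}'>/dev/null; python3 -c "from h import *;st()"
```

```text
t 14.6 block x 18.3 y -29.4 z 131.8 mm  F bx -10.5 by 1.1 z 4.6 rot [-3.141 -0.005  3.045] w 0.001
t 15.1 block x -92.6 y -29.3 z 132.7 mm  F bx 0.3 by -0.2 z 0.2 rot [3.141e+00 3.000e-03 3.045e+00] w 0.000
t 15.6 block x -91.7 y -111.4 z 132.7 mm  F bx 0.4 by 0.6 z -0.2 rot [-3.141e+00  3.000e-03  3.043e+00] w 0.001
t 15.9 block x -79.5 y -109.2 z 132.3 mm  F bx 0.2 by -0.0 z -0.8 rot [3.141e+00 2.000e-03 3.046e+00] w 0.000
```

```bash
python3 -m jog '{"slide":[[-0.1,0,0],[-0.1,0,0],[-0.1,0,0],[0,0,0]],"rotation":[[0,0,0],[0,0,0],[0,0,0],[0,0,0]],"claw":[0,0,0,0]}'>/dev/null; python3 -c "from h import *;st()"
python3 -m jog '{"slide":[[-0.1,0,0],[0,0,0],[0,0,0]],"rotation":[[0,0,0],[0,0,0],[0,0,0]],"claw":[0,0,0]}'>/dev/null; python3 -c "from h import *;st()"
python3 -m jog '{"slide":[[-0.07,0,0],[0,0,0],[0,0,0]],"rotation":[[0,0,0],[0,0,0],[0,0,0]],"claw":[0,0,0]}'>/dev/null; python3 -c "from h import *;st()"
python3 -m jog '{"slide":[[-0.07,0,0],[0,0,0],[0,0,0]],"rotation":[[0,0,0],[0,0,0],[0,0,0]],"claw":[0,0,0]}'>/dev/null; python3 -c "from h import *;st()"
```

```text
t 16.3 block x -72.3 y -109.7 z 131.9 mm  F bx -1.5 by 0.9 z 1.4 rot [ 3.141e+00 -1.000e-03  3.045e+00] w 0.000
t 16.6 block x -69.1 y -109.9 z 132.0 mm  F bx -2.4 by 0.1 z 0.2 rot [3.142 0.    3.045] w 0.000
t 16.9 block x -66.9 y -109.9 z 132.1 mm  F bx -1.6 by 0.6 z 1.9 rot [-3.142  0.     3.045] w 0.001
t 17.2 block x -64.7 y -109.9 z 132.1 mm  F bx -1.8 by 0.5 z 1.1 rot [-3.142e+00  1.000e-03  3.045e+00] w 0.000
```

```bash
python3 -m jog '{"slide":[[-0.07,0,0],[0,0,0],[0,0,0]],"rotation":[[0,0,0],[0,0,0],[0,0,0]],"claw":[0,0,0]}'>/dev/null; python3 -c "from h import *;st()"
python3 -m jog '{"slide":[[-0.07,0,0],[0,0,0],[0,0,0]],"rotation":[[0,0,0],[0,0,0],[0,0,0]],"claw":[0,0,0]}'>/dev/null; python3 -c "from h import *;st()"
```

```text
t 17.5 block x -62.6 y -109.8 z 132.1 mm  F bx -2.0 by 0.3 z 0.7 rot [3.142 0.    3.045] w 0.000
t 17.8 block x -60.5 y -109.9 z 132.1 mm  F bx -1.1 by 0.5 z 0.6 rot [-3.142  0.     3.045] w 0.000
```

```bash
python3 -m jog '{"slide":[[-0.1,0,0],[-0.1,0,0],[-0.2,0,0],[-0.2,0,0],[-0.2,0,0]],"rotation":[[0,0,0],[0,0,0],[0,0,0],[0,0,0],[0,0,0]],"claw":[0,0,0,0,0]}'>/dev/null; python3 -c "from h import *;st()"
python3 -m jog '{"slide":[[-0.2,0,0],[-0.2,0,0],[-0.2,0,0],[-0.2,0,0],[-0.2,0,0]],"rotation":[[0,0,0],[0,0,0],[0,0,0],[0,0,0],[0,0,0]],"claw":[0,0,0,0,0]}'>/dev/null; python3 -c "from h import *;st()"
python3 -m jog '{"slide":[[-0.1,0,0],[-0.1,0,0],[-0.1,0,0],[-0.1,0,0],[0,0,0]],"rotation":[[0,0,0],[0,0,0],[0,0,0],[0,0,0],[0,0,0]],"claw":[0,0,0,0,0]}'>/dev/null; python3 -c "from h import *;st()"
```

```text
t 18.3 block x -35.9 y -109.8 z 132.2 mm  F bx -2.5 by 0.1 z 0.8 rot [3.142e+00 1.000e-03 3.045e+00] w 0.000
t 18.8 block x -6.4 y -109.8 z 131.9 mm  F bx -1.5 by 1.3 z -1.1 rot [ 3.142 -0.     3.045] w 0.001
t 19.3 block x 5.8 y -109.8 z 132.1 mm  F bx -1.0 by -0.6 z -1.0 rot [-3.142e+00  1.000e-03  3.045e+00] w 0.001
```

```bash
python3 -m jog '{"slide":[[-0.1,0,0],[-0.1,0,0],[-0.1,0,0],[0,0,0],[0,0,0]],"rotation":[[0,0,0],[0,0,0],[0,0,0],[0,0,0],[0,0,0]],"claw":[0,0,0,0,0]}'>/dev/null; python3 -c "from h import *;st()"
python3 -m jog '{"slide":[[-0.07,0,0],[0,0,0],[0,0,0]],"rotation":[[0,0,0],[0,0,0],[0,0,0]],"claw":[0,0,0]}'>/dev/null; python3 -c "from h import *;st()"
python3 -m jog '{"slide":[[-0.07,0,0],[0,0,0],[0,0,0]],"rotation":[[0,0,0],[0,0,0],[0,0,0]],"claw":[0,0,0]}'>/dev/null; python3 -c "from h import *;st()"
python3 -m jog '{"slide":[[-0.04,0,0],[0,0,0],[0,0,0]],"rotation":[[0,0,0],[0,0,0],[0,0,0]],"claw":[0,0,0]}'>/dev/null; python3 -c "from h import *;st()"
```

```text
t 19.8 block x 14.9 y -109.8 z 132.3 mm  F bx -1.3 by 0.3 z -0.2 rot [3.142e+00 1.000e-03 3.045e+00] w 0.000
t 20.1 block x 16.4 y -109.8 z 132.1 mm  F bx -1.0 by -0.3 z -1.6 rot [-3.142  0.     3.045] w 0.001
t 20.4 block x 18.4 y -109.8 z 132.0 mm  F bx -1.5 by 0.8 z -1.1 rot [-3.142 -0.     3.045] w 0.001
t 20.7 block x 18.7 y -109.8 z 131.9 mm  F bx -4.6 by 0.8 z 0.9 rot [-3.142e+00 -2.000e-03  3.045e+00] w 0.001
```

```bash
python3 -m jog '{"slide":[[-0.06,0,0],[0,0,0],[0,0,0]],"rotation":[[0,0,0],[0,0,0],[0,0,0]],"claw":[0,0,0]}'>/dev/null; python3 -c "from h import *;st()"
python3 -m jog '{"slide":[[0.6,0,0],[0.8,0,0],[0.8,0,0],[0.8,0,0],[0.8,0,0]],"rotation":[[0,0,0],[0,0,0],[0,0,0],[0,0,0],[0,0,0]],"claw":[0,0,0,0,0]}'>/dev/null; python3 -c "from h import *;st()"
python3 -m jog '{"slide":[[0,1,-0.4],[0,1,0],[0,1,0],[0,1,0],[0,1,0]],"rotation":[[0,0,0],[0,0,0],[0,0,0],[0,0,0],[0,0,0]],"claw":[0,0,0,0,0]}'>/dev/null
python3 -m jog '{"slide":[[0,1,0],[0,1,0],[0,1,0],[0,1,0],[0,1,0]],"rotation":[[0,0,0],[0,0,0],[0,0,0],[0,0,0],[0,0,0]],"claw":[0,0,0,0,0]}'>/dev/null
python3 -m jog '{"slide":[[0,0.8,0],[0,0,0],[0,0,0]],"rotation":[[0,0,0],[0,0,0],[0,0,0]],"claw":[0,0,0]}'>/dev/null;python3 - <<'E'
from h import *;st()
from workcell import imaging
a=imaging.camera("side")
c=imaging.camera("top")
g=np.vstack([cv2.resize(a["color"][130:280,200:360],(400,375)),cv2.resize(c["color"][170:260,165:335],(400,212))])
cv2.imwrite("pics/chk.png",g[:,:,::-1])
E
```

```text
t 21.0 block x 18.9 y -109.8 z 131.8 mm  F bx -9.7 by 0.1 z 5.3 rot [-3.142 -0.006  3.045] w 0.000
t 21.5 block x -92.3 y -109.9 z 132.6 mm  F bx 0.1 by -0.1 z 0.6 rot [3.142e+00 3.000e-03 3.045e+00] w 0.001
t 22.8 block x -92.5 y 214.5 z 144.3 mm  F bx 0.6 by -0.7 z 0.1 rot [3.141e+00 1.000e-03 3.046e+00] w 0.000
```

View pics/chk.png

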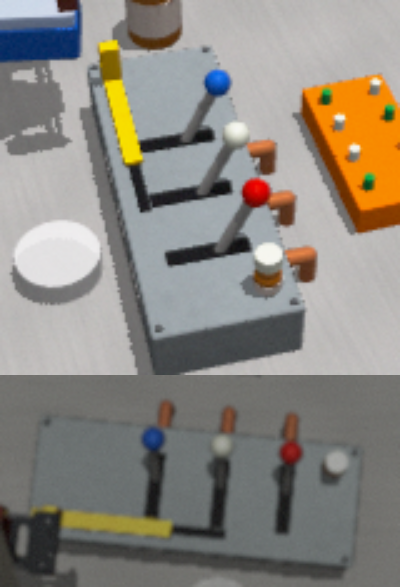

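The picture shows all three levers leaning away with the bar still open, and the vial and petri stack in place. Next is the bar.

```bash
python3 -m jog '{"slide":[[-0.6,0,0],[-0.6,0,0],[0,0,0.7],[0,0,0.75],[0,0,0]],"rotation":[[0,0,0],[0,0,0],[0,0,0],[0,0,0],[0,0,0]],"claw":[0,0,0,0,0]}'>/dev/null; python3 -c "from h import *;st()"
python3 -m jog '{"slide":[[0,-0.2,0],[0,-0.2,0],[0,-0.2,0],[0,0,0]],"rotation":[[0,0,0],[0,0,0],[0,0,0],[0,0,0]],"claw":[0,0,0,0]}'>/dev/null; python3 -c "from h import *;st()"
python3 -m jog '{"slide":[[0,-0.1,0],[0,-0.1,0],[0,0,0]],"rotation":[[0,0,0],[0,0,0],[0,0,0]],"claw":[0,0,0]}'>/dev/null; python3 -c "from h import *;st()"
python3 -m jog '{"slide":[[0,-0.1,0],[0,0,0],[0,0,0]],"rotation":[[0,0,0],[0,0,0],[0,0,0]],"claw":[0,0,0]}'>/dev/null; python3 -c "from h import *;st()"
python3 -m jog '{"slide":[[0,-0.07,0],[0,0,0],[0,0,0]],"rotation":[[0,0,0],[0,0,0],[0,0,0]],"claw":[0,0,0]}'>/dev/null; python3 -c "from h import *;st()"
python3 -m jog '{"slide":[[0,-0.07,0],[0,0,0],[0,0,0]],"rotation":[[0,0,0],[0,0,0],[0,0,0]],"claw":[0,0,0]}'>/dev/null; python3 -c "from h import *;st()"
```

```text
t 23.4 block x -58.2 y 211.7 z 98.0 mm  F bx -0.7 by 0.0 z 0.1 rot [-3.139 -0.004  3.044] w 0.000
t 23.8 block x -56.4 y 195.3 z 101.5 mm  F bx -1.0 by -0.8 z 0.6 rot [3.141e+00 1.000e-03 3.044e+00] w 0.000
t 24.1 block x -56.8 y 189.9 z 100.7 mm  F bx 0.4 by -0.6 z -0.4 rot [-3.142 -0.     3.045] w 0.000
t 24.4 block x -56.8 y 187.2 z 100.5 mm  F bx -0.4 by -0.0 z 0.6 rot [-3.142 -0.     3.045] w 0.001
t 24.7 block x -56.8 y 185.0 z 100.6 mm  F bx 0.9 by -0.1 z -0.3 rot [-3.142 -0.     3.045] w 0.001
t 25.0 block x -56.7 y 183.0 z 100.6 mm  F bx 0.2 by -0.2 z 0.0 rot [3.142 0.    3.045] w 0.001
```

```bash
python3 -m jog '{"slide":[[0,-0.07,0],[0,0,0],[0,0,0]],"rotation":[[0,0,0],[0,0,0],[0,0,0]],"claw":[0,0,0]}'>/dev/null; python3 -c "from h import *;st()"
python3 -m jog '{"slide":[[0,-0.07,0],[0,0,0],[0,0,0]],"rotation":[[0,0,0],[0,0,0],[0,0,0]],"claw":[0,0,0]}'>/dev/null; python3 -c "from h import *;st()"
python3 -m jog '{"slide":[[0,-0.07,0],[0,0,0],[0,0,0]],"rotation":[[0,0,0],[0,0,0],[0,0,0]],"claw":[0,0,0]}'>/dev/null; python3 -c "from h import *;st()"
python3 -m jog '{"slide":[[0,-0.07,0],[0,0,0],[0,0,0]],"rotation":[[0,0,0],[0,0,0],[0,0,0]],"claw":[0,0,0]}'>/dev/null; python3 -c "from h import *;st()"
```

```text
t 25.3 block x -56.7 y 181.0 z 100.6 mm  F bx -0.7 by 2.2 z -0.3 rot [3.141 0.    3.045] w 0.000
t 25.6 block x -56.7 y 178.7 z 100.6 mm  F bx 0.0 by 1.9 z -0.6 rot [-3.142  0.     3.045] w 0.001
t 25.9 block x -56.7 y 176.4 z 100.6 mm  F bx 0.6 by 2.3 z -0.3 rot [-3.141  0.     3.045] w 0.001
t 26.2 block x -56.7 y 174.4 z 100.6 mm  F bx 1.0 by 2.3 z -0.2 rot [-3.141  0.     3.045] w 0.000
```

```bash
python3 -m jog '{"slide":[[0,-0.1,0],[0,-0.1,0],[0,0,0]],"rotation":[[0,0,0],[0,0,0],[0,0,0]],"claw":[0,0,0]}'>/dev/null; python3 -c "from h import *;st()"
python3 -m jog '{"slide":[[0,-0.2,0],[0,-0.2,0],[0,-0.2,0],[0,-0.15,0],[0,0,0]],"rotation":[[0,0,0],[0,0,0],[0,0,0],[0,0,0],[0,0,0]],"claw":[0,0,0,0,0]}'>/dev/null; python3 -c "from h import *;st()"
python3 -m jog '{"slide":[[0,-0.1,0],[0,-0.1,0],[0,0,0]],"rotation":[[0,0,0],[0,0,0],[0,0,0]],"claw":[0,0,0]}'>/dev/null; python3 -c "from h import *;st()"
python3 -m jog '{"slide":[[0,-0.1,0],[0,0,0],[0,0,0]],"rotation":[[0,0,0],[0,0,0],[0,0,0]],"claw":[0,0,0]}'>/dev/null; python3 -c "from h import *;st()"
```

```text
t 26.5 block x -56.7 y 168.1 z 100.6 mm  F bx 0.3 by 1.0 z -0.6 rot [-3.141  0.     3.045] w 0.001
t 27.0 block x -57.0 y 144.9 z 100.5 mm  F bx 0.1 by -0.4 z -0.9 rot [-3.141e+00 -1.000e-03  3.045e+00] w 0.001
t 27.3 block x -57.0 y 139.6 z 100.5 mm  F bx 0.6 by 1.5 z 0.2 rot [-3.141e+00 -1.000e-03  3.045e+00] w 0.000
t 27.6 block x -57.0 y 136.8 z 100.5 mm  F bx -0.8 by 0.7 z 0.2 rot [-3.141e+00 -1.000e-03  3.045e+00] w 0.000
```

```bash
python3 -m jog '{"slide":[[0,-0.07,0],[0,0,0],[0,0,0]],"rotation":[[0,0,0],[0,0,0],[0,0,0]],"claw":[0,0,0]}'>/dev/null; python3 -c "from h import *;st()"
python3 -m jog '{"slide":[[0,-0.06,0],[0,0,0],[0,0,0]],"rotation":[[0,0,0],[0,0,0],[0,0,0]],"claw":[0,0,0]}'>/dev/null; python3 -c "from h import *;st()"
python3 -m jog '{"slide":[[0,-0.05,0],[0,0,0],[0,0,0]],"rotation":[[0,0,0],[0,0,0],[0,0,0]],"claw":[0,0,0]}'>/dev/null; python3 -c "from h import *;st()"
```

```text
t 27.9 block x -56.9 y 134.8 z 100.5 mm  F bx -1.1 by 2.3 z 1.0 rot [-3.141 -0.     3.045] w 0.001
t 28.2 block x -56.9 y 134.0 z 100.5 mm  F bx -2.5 by 6.4 z -1.1 rot [ 3.14  -0.     3.045] w 0.000
t 28.5 block x -56.8 y 133.9 z 100.6 mm  F bx -3.6 by 13.6 z -3.0 rot [3.138 0.    3.045] w 0.000
```

The bar is at its stop at y 134 with 13.6 N. I'll back off, lift clear and check.

```bash
python3 -m jog '{"slide":[[0,0.6,0],[0,0.8,-0.3],[0,0,-0.9],[0,0,-0.9],[0,0,-0.9]],"rotation":[[0,0,0],[0,0,0],[0,0,0],[0,0,0],[0,0,0]],"claw":[0,0,0,0,0]}'>/dev/null; python3 -c "from h import *;st()"
python3 -m jog '{"slide":[[0.8,0.8,0],[0.8,0.8,0],[0.8,0.8,0],[0.8,0.8,0],[0.8,0.8,0]],"rotation":[[0,0,0],[0,0,0],[0,0,0],[0,0,0],[0,0,0]],"claw":[0,0,0,0,0]}'>/dev/null; 
python3 -m jog '{"slide":[[0,0,0],[0,0,0],[0,0,0]],"rotation":[[0,0,0],[0,0,0],[0,0,0]],"claw":[0,0,0]}'>/dev/null
python3 - <<'E'
from h import *;st()
from workcell import imaging
a=imaging.camera("side");c=imaging.camera("top")
g=np.vstack([cv2.resize(a["color"][60:420,180:480],(480,576))]);t=cv2.resize(c["color"][110:290,90:460],(740,360))
cv2.imwrite("pics/f1.png",cv2.resize(t,(740,360))[:,:,::-1]);cv2.imwrite("pics/f2.png",g[:,:,::-1])
for n,lo,hi,b in(("blue",(100,120,60),(125,255,255),(215,180,245,212)),("red",(0,150,80),(8,255,255),(276,190,300,225))):
    p,s=blob(c,lo,hi,b);q=plane(c,*p,.144)[:2]-O;print(n,s[4],q@X,q@Y)
m,s=blob(c,(20,150,80),(35,255,255),(170,220,280,250));print("yel",m,s)
q=plane(c,s[0]+4,s[1]+5,.122)[:2]-O;print("tab end approx",q@X,q@Y)
E
```

```text
t 29.0 block x -56.8 y 174.0 z 191.4 mm  F bx 0.7 by 0.5 z 0.7 rot [-3.14  -0.     3.046] w 0.001
t 29.8 block x -176.2 y 293.1 z 190.6 mm  F bx -0.0 by 0.0 z 0.6 rot [-3.141  0.     3.045] w 0.001
blue 62 0.042823949999999986 0.0503818
red 53 0.04502606000000001 -0.10965598999999998
yel [231.1 234.5] [208 230  48  10 261]
tab end approx -0.06448627999999998 0.08867377000000001
```

View pics/f1.png

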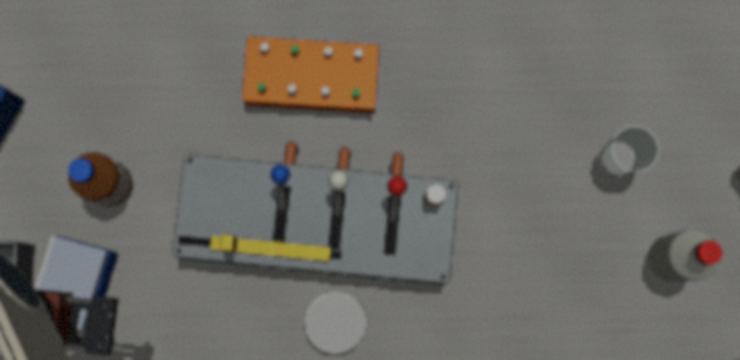

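View pics/f2.png

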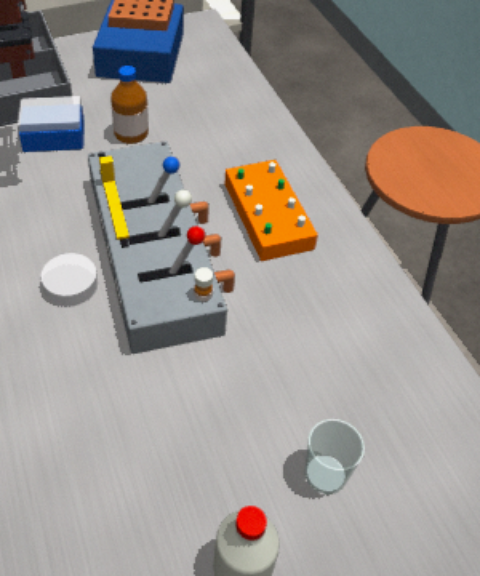

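The pictures show the levers leaning away: blue (280,174), white (338,180) and red (397,186) in the top crop. The tab is at (223,243), about 18 px or 50 mm from its open position. The bystanders look unmoved and the arm is clear.

```bash
python3 -c "
from workcell import ctrl;print(ctrl.close_job())"
```

```text
the job is handed in; nothing more can be done
None
```

I pushed all three levers fully over, then slid the lock bar fully home, and handed the job in at about 30 s of the allowed 72 s. The interlock order turned out to be blue, white, red, so no lever I tried was blocked.

- **Levers:** each one moved freely at about 2 N until it met its end stop. The highest settled forces there were 11.6 N on blue, 10.5 N on white and 9.7 N on red. In the final top view the blue and red knobs measured about +43 to +45 mm in block x, against a nominal +48 mm. That agrees with the roughly 5 mm offset below.
- **Lock bar:** it slid past its 4 mm locked limit and came up against its stop at 13.6 N. The final picture shows the tab moved about 50 mm.
- **Bystanders:** all those in view look unmoved, and the arm ended clear of everything.

**Checks that disagreed:**
- My first estimate of the block's position was about 5 mm off in block x. The lever stops and the block corners both showed it, and stopping by feel allowed for it.
- One automatic estimate of the tab's final position came out wrong (y = 89 mm instead of about 115 mm) because its yellow mask missed the tab. I relied on the picture and the force at the stop instead.
- Forces were read only at the end of each short move, so brief peaks in between were not seen.

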